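# Feel round the ground rim of a desiccator base

### The job

Before the lid goes on, check the desiccator base for chips: lay the closed fingertips lightly on the flat ground rim right above the side neck with the tap, and run them along the rim anticlockwise (seen from above) all the way round, back to where they started, then lift them clear. Keep the touch light; do not shift, grip or lift the base, and leave the weighing bottles, flasks, jar and cap as they stand.

Things in the scene. Friction and masses are not known exactly. Their poses are not given: they have to be found in the camera images.
- desiccator: Open glass desiccator base (round bowl, 216 mm across, 115 mm tall, about 2 kg), loose on a sprung stand. Origin: centre of its underside, 30 mm above the bench; z up; x points at the side neck with the black tap: it reaches 142 mm from the bowl axis, its 48 mm wide handle topping out 14 mm below the rim top. On the far side is a shorter plain stub with a bung.
- rim: The flat ground-glass rim (frosted ring) of the desiccator base: outer radius 108 mm, inner 90 mm, 10 mm thick, its top 145 mm above the bench at rest. Origin: on the axis at the ring's underside; axes as the desiccator's. It is best traced with the gripper shut and pointing down, so that the tool point stays over the middle of the flat.
- platform (a joint): How far the stand's sprung platform, with the desiccator on it, has been pressed straight down, in m: 0 at rest, stop at 0.015. It starts to give at 2 to 7 N (the bowl weighs 1.8 to 2.2 kg), then adds about 0.8 N per mm; a light touch moves it a few mm and it springs back.
- rim_0 (a point): Point on the rim's top face, in the middle of the flat (99 mm from the axis), directly above the neck with the tap: start and finish of the trace. rim_0 to rim_8 follow one another anticlockwise seen from above, 40 degrees (69 mm along the rim) apart.
- rim_1 (a point): Point on the middle of the rim's top face, 40 degrees anticlockwise (seen from above) from rim_0.
- rim_2 (a point): Point on the middle of the rim's top face, 80 degrees anticlockwise (seen from above) from rim_0.
- rim_3 (a point): Point on the middle of the rim's top face, 120 degrees anticlockwise (seen from above) from rim_0.
- rim_4 (a point): Point on the middle of the rim's top face, 160 degrees anticlockwise (seen from above) from rim_0.
- rim_5 (a point): Point on the middle of the rim's top face, 200 degrees anticlockwise (seen from above) from rim_0.
- rim_6 (a point): Point on the middle of the rim's top face, 240 degrees anticlockwise (seen from above) from rim_0.
- rim_7 (a point): Point on the middle of the rim's top face, 280 degrees anticlockwise (seen from above) from rim_0.
- rim_8 (a point): Point on the middle of the rim's top face, 320 degrees anticlockwise (seen from above) from rim_0.
- flask_a: Bystander: open conical glass flask, 68 mm across the foot, 105 mm tall; stands upright, origin at the centre of its underside.
- flask_b: Bystander: stoppered conical glass flask, 76 mm across the foot, 125 mm tall with its stopper; stands upright, origin at the centre of its underside.
- flask_c: Bystander: stoppered conical glass flask, 68 mm across the foot, 115 mm tall with its stopper; stands upright, origin at the centre of its underside.
- reagent: Bystander: amber glass jar with black cap, 56 mm across, 100 mm tall; stands upright, origin at the centre of its underside.
- weigh_a: Bystander: lidded glass weighing bottle inside the desiccator base, 42 mm across, 50 mm tall, its top 20 mm below the rim; stands upright, origin at the centre of its underside.
- weigh_b: Bystander: second weighing bottle like weigh_a, also inside the desiccator base; stands upright, origin at the centre of its underside.
- blue_cap: Bystander: loose screw cap lying on the bench, 42 mm across, 18 mm tall; stands upright, origin at the centre of its underside.

How it is judged:
By the outcome, as a careful person would: the job done as asked, in the order asked, and still so for the second after the job is handed in, with the robot touching nothing.
It also fails if it takes over 64 s, if anything falls off the work surface, if the arm or the gripper's body presses on something with over 40 N, if the wrist force passes 120 N, or if a joint passes its speed limit or range.

### The arm

A 6-joint arm with a two-finger parallel gripper is mounted at the origin on the work surface. World frame = base frame: x ahead of the robot, y to its left, z up, the work surface at z = 0. Lengths are in mm, angles in rad, forces in N, time in s.
With the tool pointing down it reaches from about 375 to 975 mm from the base axis. Payload 3.8 kg.
Tool frame: the origin (TCP) lies between the finger pads, 19 mm behind the fingertips; this is the grasp point; z points along the fingers, y is the line along which they close (so a half turn about z gives the same grasp; the last joint's range is limited). The gripper opens to 88 mm and grips with 3 to 60 N. Pads are 18 mm wide; open, the fingers measure 123 mm over their backs; the gripper's body (75 mm by 187 mm) begins 45 mm behind the grasp point.
Start: joints at [1.066, 0.264, 1.604, -0, 1.274, -0.037], TCP at [304.371, 602.476, 257.406] pointing down, gripper open.
Joint ranges: [-2.63, 2.63], [-0.94, 2.18], [0.31, 2.57], [-1.31, 4.45], [0, 2.66], [-2.55, 2.55]. Speed limits (rad/s): [2.57, 2.57, 3.14, 3.14, 3.14, 3.14].

### API

Orientations are given as a unit quaternion [x, y, z, w].
In Python, from workcell import env gives the robot as it stands.
- The arm moves only by the tool arm_command, never from a script. Its argument "targets" is one flat list of numbers, 7 for each row, row after row: the turn, a rotation vector about the tool's x, y, z in units of 180 degrees (1.0 is 180 degrees), then the shift along the tool's x, y, z in units of 0.15 m (1.0 is 0.15 m), then the opening, from -1 (shut) to 1 (fully open). In form: [wx, wy, wz, x, y, z, gripper, wx, wy, wz, x, y, z, gripper, ...]. A call has 1 to 5 rows; each row is the pose to reach, as a shift and turn from the pose commanded when the call began, along the tool's axes at that moment, turning the shorter way round; what a row does not reach only later rows make up. A row lasts 1/8 s, in which the tool goes at most 62.5 mm and 10.7 degrees, less where a joint would pass 70% of its speed; a pose out of reach is approached as far as the arm can. A call with a number of a shift or a turn outside -1 to 1 is refused whole. A call with a gripper value outside its range is refused whole. The fingers move at their own pace and stop on an object; "force" is the grip in N (left out, the last holds). Time passes only in rows, so rows that repeat a pose let the fingers close. It gives the time, the measured TCP pose, the force, the opening and the grip force at its end, in the units of the state.
- env.observe(): the state, without advancing time (a new reading comes with each control period).
- env.camera(name): name is "scene" or "top" or "wrist"; returns a dict with "img" (480x640x3 uint8, red, green, blue), "range_z" (480x640 float32, mm along the optical axis (not along the pixel's ray), 0 where there is no reading), "mtx" (3x3 intrinsics, pixels), "R" (3x3) and "t" (3): a world point X has camera coordinates R X + t. Camera axes: x right, y down, z forward; pixel columns grow to the right and rows downward; lengths in mm; the calibration is good to about 2 mm. A picture is of the moment at which its call begins.
- env.finish_job(): hands the job in; it is judged then, once.
The state is a dict: "t": time; "qpos": joint angles; "qvel": joint speeds; "tau": joint torques, N m; "tool_pos": TCP position; "tool_rot": TCP orientation; "contact_force": force on the tool from outside, world axes, zero at the start; "torque": the same for the moment, N m; "width": finger opening in mm; "grip_force": force on a finger pad.
Only numpy, scipy, OpenCV 4.12 (cv2) and the standard library are available. Lean on these libraries where they do the work, as an engineer would, in place of code of your own. Each camera call takes 0.05 s, during which the arm holds its last target. There are 200 camera calls.

## Working session

There is one attempt and no reset: what is moved stays moved. The work goes in short steps, Python scripts to look and compute and a tool call to move; the robot and the scene stay as the last step left them, time stands still between calls to the robot, and variables do not carry over. Pictures are saved under pics/ and viewed, at most 10 in all, crops included, and the job is handed in when it is done.

Besides the shell and the picture viewer there is one more tool, called after "Request:" as name(argument=value, ...) on one line, values as JSON. arm_command: Moves the arm, as the interface text tells. Shifts and turns lie within -1 to 1; 1 stands for 0.15 m of shift or 180 degrees of turn. Its arguments: {"type":"object","properties":{"targets":{"type":"array","items":{"type":"number"}},"force":{"type":"number"}},"required":["targets"]}

```bash
mkdir -p pics; python3 - <<'E'
from workcell import env
import cv2,numpy as np
s=env.observe();print({k:np.round(v,3) for k,v in s.items()})
for n in("top","scene"):
    c=env.camera(n);np.savez(f"pics/{n}.npz",**c);cv2.imwrite(f"pics/{n}0.png",c["img"][...,::-1])
    print(n,c["R"].round(3).tolist(),c["t"],c["mtx"].tolist())
E
```

```text
{'t': np.float64(0.0), 'qpos': array([ 1.066,  0.265,  1.605, -0.   ,  1.274, -0.037]), 'qvel': array([-0.001,  0.001,  0.   , -0.001, -0.001,  0.   ]), 'tau': array([-1.0000e-03, -5.0212e+01, -3.5687e+01,  7.3000e-02,  3.0000e-02,
       -0.0000e+00]), 'tool_pos': array([304.055, 601.901, 256.117]), 'tool_rot': array([ 0.232,  0.973, -0.001, -0.   ]), 'contact_force': array([-0.397, -1.345,  0.326]), 'torque': array([-0.005, -0.049,  0.017]), 'grip_force': np.float64(0.0), 'width': np.float64(88.008)}
top [[-0.009, -1.0, 0.009], [-0.995, 0.008, -0.101], [0.1, -0.01, -0.995]] [ 53.45321024 536.66807298 935.47301781] [[535.8525025834064, 0.0, 318.3589636144135], [0.0, 535.8525025834064, 231.17100314434367], [0.0, 0.0, 1.0]]
scene [[0.12, 0.993, -0.012], [0.555, -0.077, -0.828], [-0.823, 0.093, -0.56]] [-119.34592563 -209.03445833 1239.40392721] [[447.1321806386066, 0.0, 321.48272790252616], [0.0, 447.1321806386066, 242.4584884103869], [0.0, 0.0, 1.0]]
```

View pics/top0.png

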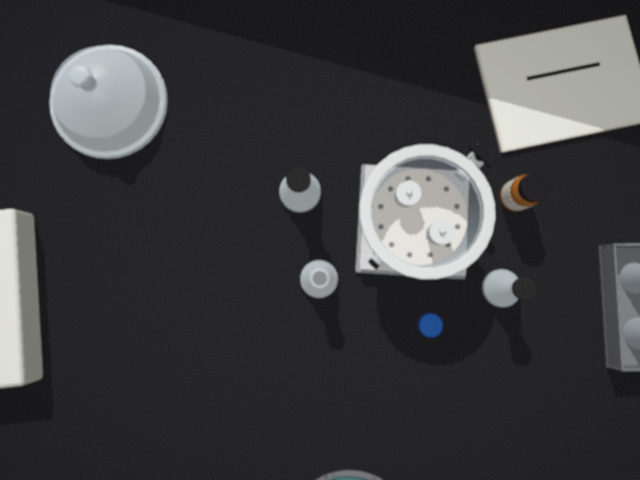

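View pics/scene0.png

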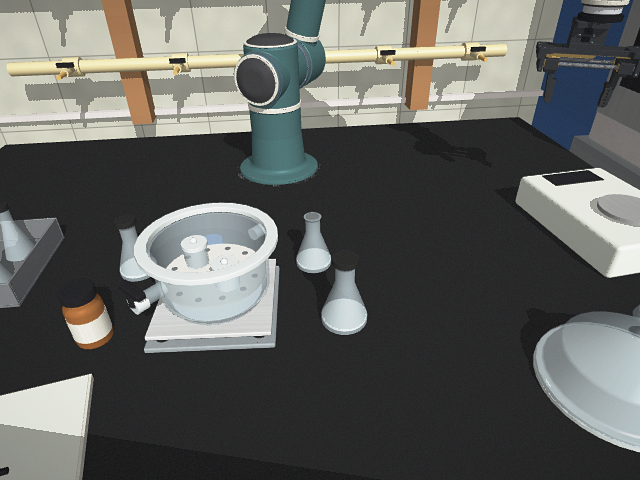

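Top view: rim ring centred near (427,212), black tap near (477,158), bung near (373,263), bottles inside at (408,193) and (442,233). Now I'll fit the rim.

```bash
cat > h.py <<'E'
import numpy as np
def pts(c):
    v,u=np.mgrid[:480,:640];z=c["range_z"];K=c["mtx"]
    p=np.stack([(u-K[0,2])/K[0,0]*z,(v-K[1,2])/K[1,1]*z,z],-1)
    return (p-c["t"])@c["R"]
def fit(P,m):
    x,y=P[m][:,0],P[m][:,1]
    A=np.c_[2*x,2*y,np.ones(len(x))];s=np.linalg.lstsq(A,x*x+y*y,rcond=None)[0]
    return s[:2],np.sqrt(s[2]+s[0]**2+s[1]**2)
E
python3 - <<'E'
import numpy as np
from h import *
C={}
for n in("top","scene"):
    c=dict(np.load(f"pics/{n}.npz"));P=pts(c);ok=c["range_z"]>0
    box=np.zeros((480,640),bool)
    if n=="top":box[135:290,350:505]=1
    else: box[195:300,125:285]=1
    m=ok&box&(abs(P[...,2]-145)<5)
    cen,r=fit(P,m);
    for _ in range(3):
        d=np.hypot(*(P[...,:2]-cen).transpose(2,0,1));m2=m&(d>86)&(d<112)
        # midrange per-angle sector centre for balanced fit
        a=np.arctan2(P[...,1]-cen[1],P[...,0]-cen[0]);Q=[]
        for k in range(36):
            s=m2&(np.floor((a+np.pi)/(2*np.pi)*36)==k)
            if s.sum()>5:Q.append([*P[s][:,:2].mean(0),0])
        Q=np.array(Q);cen,r=fit(Q,np.ones(len(Q),bool))
    print(n,m2.sum(),len(Q),cen,r,"z",np.percentile(P[m2][:,2],[10,50,90]),"d",np.percentile(d[m2],[1,99]))
    print(" bench z",np.median(P[350:400,200:400,2]))
    img=c["img"].astype(int);a=np.degrees(np.arctan2(P[...,1]-cen[1],P[...,0]-cen[0]))
    for lo,hi in((45,135),):
        t=ok&(d>112)&(d<150)&(P[...,2]>lo)&(P[...,2]<hi)
        h,_=np.histogram(a[t],36,(-180,180));print([(i*10-180,int(v)) for i,v in enumerate(h) if v])
        dk=t&(img.sum(-1)<120);print(" dark",dk.sum())
        for q in np.argwhere(t)[::6]:print((q[1],q[0]),P[tuple(q)].round(),a[tuple(q)].round(),d[tuple(q)].round(),img[tuple(q)].sum(),end=";")
    print()
E
```

```text
top 4388 36 [ 556.01484233 -122.54742791] 98.42027919087721 z [141.8993183  143.78486363 145.80896078] d [ 89.47307717 107.34391231]
 bench z -0.7562127845925646
[(-60, 98), (-50, 245), (-40, 75), (120, 1), (130, 64)]
 dark 255
(np.int64(474), np.int64(142)) [ 672. -207.  128.] -36.0 143.0 122;(np.int64(472), np.int64(144)) [ 667. -202.  131.] -36.0 137.0 117;(np.int64(471), np.int64(145)) [ 667. -201.  128.] -36.0 136.0 109;(np.int64(477), np.int64(145)) [ 666. -211.  129.] -39.0 141.0 137;(np.int64(474), np.int64(146)) [ 664. -205.  130.] -37.0 136.0 119;(np.int64(469), np.int64(147)) [ 664. -198.  127.] -35.0 132.0 96;(np.int64(475), np.int64(147)) [ 662. -207.  132.] -38.0 135.0 113;(np.int64(469), np.int64(148)) [ 663. -199.  123.] -36.0 132.0 84;(np.int64(475), np.int64(148)) [ 661. -207.  129.] -39.0 135.0 115;(np.int64(481), np.int64(148)) [ 661. -217.  130.] -42.0 141.0 109;(np.int64(474), np.int64(149)) [ 660. -206.  127.] -39.0 134.0 112;(np.int64(480), np.int64(149)) [ 659. -215.  130.] -42.0 139.0 123;(np.int64(473), np.int64(150)) [ 658. -204.  128.] -39.0 131.0 106;(np
[... 11318 characters left out ...]
 -217.  104.] -43.0 139.0 344;(np.int64(141), np.int64(308)) [ 665. -209.  104.] -40.0 134.0 676;(np.int64(147), np.int64(308)) [ 657. -204.   96.] -41.0 125.0 463;(np.int64(136), np.int64(309)) [ 663. -216.  102.] -43.0 138.0 585;(np.int64(142), np.int64(309)) [ 663. -209.  100.] -41.0 133.0 627;(np.int64(133), np.int64(310)) [ 657. -223.   95.] -47.0 138.0 616;(np.int64(139), np.int64(310)) [ 666. -212.  102.] -41.0 137.0 656;(np.int64(133), np.int64(311)) [ 654. -225.   90.] -49.0 138.0 507;(np.int64(139), np.int64(311)) [ 666. -212.  100.] -41.0 137.0 615;(np.int64(136), np.int64(312)) [ 661. -219.   94.] -45.0 138.0 595;(np.int64(135), np.int64(313)) [ 658. -222.   90.] -46.0 138.0 512;
```

Both views agree on angle: tap at about -46°, bung at about 134°. The centres differ: x is 556 in the top view and 563 in the scene view. I'll fly over with the gripper shut and refine the centre with the wrist camera.

Request:
arm_command(targets=[0,0,0.05,-0.16,-0.16,-0.1,-1,0,0,0.1,-0.31,-0.32,-0.2,-1,0,0,0.15,-0.47,-0.48,-0.3,-1,0,0,0.2,-0.62,-0.64,-0.4,-1,0,0,0.25,-0.78,-0.8,-0.5,-1], force=10)

```text
t: 0.72
tool_pos: [354.6, 441.4, 332.3]
tool_rot: [0.588, 0.809, -0.0, -0.0]
contact_force: [0.1, 0.3, -0.0]
width: 40.4
grip_force: 0.0
```

Request:
arm_command(targets=[0,0,0.025,-0.24,0,0,-1,0,0,0.05,-0.48,0.02,0,-1,0,0,0.075,-0.72,0.03,0,-1,0,0,0.101,-0.96,0.036,0,-1])

```text
t: 1.23
tool_pos: [404.8, 306.2, 331.9]
tool_rot: [0.708, 0.706, -0.0, -0.0]
contact_force: [0.3, -0.1, 0.3]
width: 0.7
grip_force: 0.0
```

Request:
arm_command(targets=[0,0,0,-0.33,0.17,0,-1,0,0,0,-0.66,0.33,0,-1,0,0,0,-1,0.5,0,-1])

```text
t: 1.6
tool_pos: [480.0, 156.0, 332.0]
tool_rot: [0.707, 0.707, -0.0, -0.0]
contact_force: [1.3, 0.7, 0.5]
width: 0.3
grip_force: 0.0
```

Request:
arm_command(targets=[0,0,0,-0.33,0.17,0,-1,0,0,0,-0.66,0.33,0,-1,0,0,0,-1,0.5,0,-1])

```text
t: 1.98
tool_pos: [555.1, 5.8, 332.0]
tool_rot: [0.707, 0.707, -0.0, -0.0]
contact_force: [-0.5, -0.1, -0.8]
width: 0.5
grip_force: 0.0
```

Request:
arm_command(targets=[0,0,0,-0.28,0,-0.2,-1,0,0,0,-0.57,0,-0.4,-1,0,0,0,-0.85,0,-0.6,-1,0,0,0,-0.85,0,-0.6,-1])

```text
t: 2.48
tool_pos: [555.6, -122.7, 424.9]
tool_rot: [0.708, 0.706, 0.001, 0.002]
contact_force: [0.2, 0.4, -0.9]
width: 0.6
grip_force: 0.0
```

```bash
cat >> h.py <<'E'
def rim(c,zlo=139,zhi=150,start=(559,-122)):
    P=pts(c);cen=np.array(start,float)
    for _ in range(5):
        d=np.hypot(*(P[...,:2]-cen).transpose(2,0,1));m=(c["range_z"]>0)&(abs(P[...,2]-(zlo+zhi)/2)<(zhi-zlo)/2)&(d>80)&(d<118)
        a=np.arctan2(P[...,1]-cen[1],P[...,0]-cen[0]);k=np.floor((a+np.pi)/(2*np.pi)*36)
        Q=np.array([[*(cen+(d[m&(k==i)].min()+d[m&(k==i)].max())/2*np.array([np.cos(t),np.sin(t)])),0] for i in range(36) if (m&(k==i)).sum()>15 for t in [(i+.5)/18*np.pi-np.pi]])
        cen,r=fit(Q,np.ones(len(Q),bool))
    return cen,r,len(Q),P[m][:,2]
E
python3 - <<'E'
from workcell import env
from h import *
import cv2
c=env.camera("wrist");np.savez("pics/wrist.npz",**c);cv2.imwrite("pics/w0.png",c["img"][...,::-1])
print(env.observe()["tool_pos"],"cam",-c["R"].T@c["t"],c["R"].round(3).tolist())
cen,r,n,z=rim(c,135,155);print(cen,r,n,np.percentile(z,[5,50,95]))
for k in("top","scene"):
    x=rim(dict(np.load(f"pics/{k}.npz")));print(k,x[:3])
E
```

```text
[ 555.09940853 -121.03442782  423.07662717] cam [555.43116727 -45.3886672  551.55164886] [[1.0, -0.004, 0.003], [-0.005, -0.954, 0.298], [0.002, -0.298, -0.954]]
[ 557.8615175  -123.12027417] 97.24252829650106 36 [137.99507242 144.34412142 145.76139377]
top (array([ 556.21247341, -122.83864486]), np.float64(98.41039496816079), 36)
scene (array([ 560.27760205, -122.25898241]), np.float64(98.30156082289078), 36)
```

View pics/w0.png

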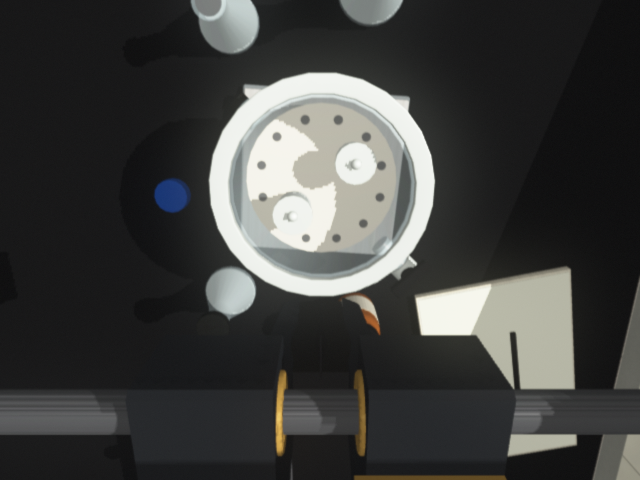

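Wrist view: ring centred at (322,184), tap lower right at (405,265), same direction as before. The three fits give a centre of about (558,-122.7), rim top about 144.5, tap heading about -46°. rim_0 is therefore about (626.8,-193.9).

Request:
arm_command(targets=[0,0,0,-0.12,0.12,0.25,-1,0,0,0,-0.24,0.24,0.5,-1,0,0,0,-0.36,0.36,0.75,-1,0,0,0,-0.48,0.477,1,-1])

```text
t: 3.02
tool_pos: [626.2, -190.3, 269.2]
tool_rot: [0.706, 0.708, -0.0, -0.002]
contact_force: [-0.1, -0.3, -0.2]
width: 0.4
grip_force: 0.0
```

Request:
arm_command(targets=[0,0,0,0,0,0.2,-1,0,0,0,0,0,0.4,-1,0,0,0,0,0,0.58,-1,0,0,0,0,0,0.62,-1,0,0,0,0,0,0.62,-1])

```text
t: 3.65
tool_pos: [626.0, -190.8, 178.6]
tool_rot: [0.707, 0.708, -0.0, -0.001]
contact_force: [0.1, 0.3, -0.4]
width: 0.5
grip_force: 0.0
```

```bash
python3 - <<'E'
from workcell import env
from h import *
import cv2
p=[]
for i in range(4):
    c=env.camera("scene");o=env.observe();p.append(np.r_[o["tool_pos"],o["contact_force"]])
print(np.mean(p,0).round(2),np.std(p,0).round(2))
cv2.imwrite("pics/s1.png",cv2.resize(c["img"][180:380,40:340,::-1],None,fx=2.5,fy=2.5))
E
```

```text
[ 6.2720e+02 -1.9168e+02  1.8063e+02 -5.4000e-01 -2.8000e-01  5.0000e-01] [0.26 0.3  0.52 0.56 0.47 0.17]
```

View pics/s1.png

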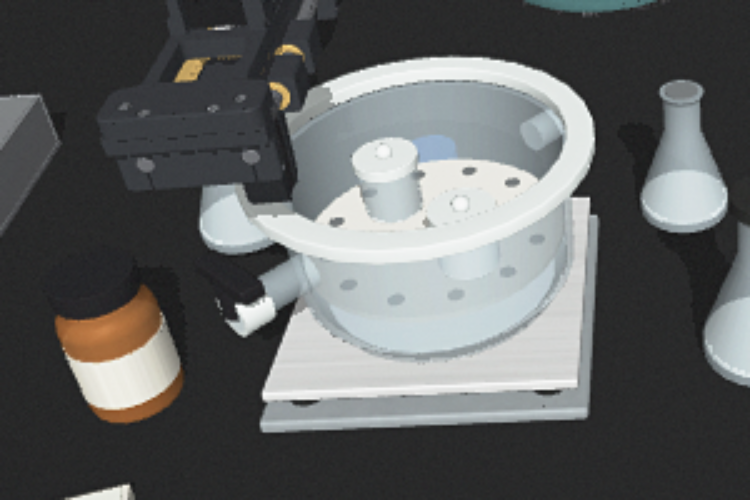

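The fingertips are above the rim, over the neck. I'll fine-tune and descend.

Request:
arm_command(targets=[0,0,0,-0.006,0,0.04,-1,0,0,0,-0.012,0,0.07,-1,0,0,0,-0.012,0,0.09,-1,0,0,0,-0.012,0,0.09,-1])

```text
t: 4.35
tool_pos: [626.1, -193.7, 165.3]
tool_rot: [0.707, 0.707, -0.0, -0.0]
contact_force: [-1.0, 0.4, -0.2]
width: 0.2
grip_force: 0.0
```

Request:
arm_command(targets=[0,0,0,0,0,0.007,-1,0,0,0,0,0,0.013,-1,0,0,0,0,0,0.013,-1])

```text
t: 4.72
tool_pos: [626.6, -193.8, 164.2]
tool_rot: [0.707, 0.707, 0.0, 0.0]
contact_force: [0.6, 0.4, 0.2]
width: 0.3
grip_force: 0.3
```

Request:
arm_command(targets=[0,0,0,0,0,0.007,-1,0,0,0,0,0,0.013,-1,0,0,0,0,0,0.013,-1])

```text
t: 5.1
tool_pos: [626.7, -193.8, 163.1]
tool_rot: [0.707, 0.707, 0.0, 0.0]
contact_force: [-2.1, 0.3, 6.1]
width: 0.5
grip_force: 2.7
```

Request:
arm_command(targets=[0,0,0,0,0,0.01,-1,0,0,0,0,0,0.01,-1])

```text
t: 5.35
tool_pos: [626.7, -193.8, 161.7]
tool_rot: [0.707, 0.707, 0.0, 0.0]
contact_force: [-2.2, 1.3, 6.9]
width: 0.8
grip_force: 3.2
```

```bash
python3 - <<'E'
import numpy as np
from workcell import env
p=[]
for i in range(3):
    c=env.camera("wrist");o=env.observe();p.append(np.r_[o["tool_pos"],o["contact_force"],o["torque"]])
print(np.mean(p,0).round(2))
# table: per call 5 rows of 4 deg, relative offsets tool x=+Y, tool y=+X, unit 150mm
for k in range(19):
    a0=-46+20*k;r=99
    f=lambda a:np.array([np.sin(np.radians(a)),np.cos(np.radians(a))])
    print(k,*[(f(a0+4*j)-f(a0)).__mul__(r/150).round(3).tolist() for j in range(1,6)])
E
```

```text
[ 6.2667e+02 -1.9381e+02  1.6183e+02 -2.5400e+00  4.9000e-01  6.2400e+00
  7.0000e-02  5.2000e-01  2.0000e-02]
0 [0.033, 0.032] [0.068, 0.062] [0.106, 0.089] [0.145, 0.113] [0.185, 0.135]
1 [0.042, 0.019] [0.085, 0.034] [0.13, 0.047] [0.175, 0.057] [0.22, 0.063]
2 [0.046, 0.003] [0.092, 0.003] [0.138, 0.0] [0.184, -0.006] [0.229, -0.016]
3 [0.044, -0.013] [0.088, -0.028] [0.13, -0.047] [0.17, -0.069] [0.209, -0.093]
4 [0.037, -0.027] [0.073, -0.057] [0.106, -0.089] [0.137, -0.123] [0.165, -0.159]
5 [0.026, -0.038] [0.049, -0.078] [0.069, -0.119] [0.086, -0.162] [0.1, -0.206]
6 [0.011, -0.045] [0.019, -0.09] [0.024, -0.136] [0.026, -0.182] [0.024, -0.228]
7 [-0.005, -0.046] [-0.013, -0.091] [-0.024, -0.136] [-0.038, -0.18] [-0.055, -0.222]
8 [-0.02, -0.041] [-0.043, -0.081] [-0.069, -0.119] [-0.097, -0.156] [-0.128, -0.19]
9 [-0.033, -0.032] [-0.068, -0.062] [-0.106, -0.089] [-0.145, -0.113] [-0.185, -0.135]
10 [-0.042, -0.019] [-0.085, -0.034] [-0.13, -0.047] [-0.175, -0.057] [-0.22, -0.063]
11 [-0.046, -0.003] [-0.092, -0.003] [-0.138, 0.0] [-0.184, 0.006] [-0.229, 0.016]
12 [-0.044, 0.013] [-0.088, 0.028] [-0.13, 0.047] [-0.17, 0.069] [-0.209, 0.093]
13 [-0.037, 0.027] [-0.073, 0.057] [-0.106, 0.089] [-0.137, 0.123] [-0.165, 0.159]
14 [-0.026, 0.038] [-0.049, 0.078] [-0.069, 0.119] [-0.086, 0.162] [-0.1, 0.206]
15 [-0.011, 0.045] [-0.019, 0.09] [-0.024, 0.136] [-0.026, 0.182] [-0.024, 0.228]
16 [0.005, 0.046] [0.013, 0.091] [0.024, 0.136] [0.038, 0.18] [0.055, 0.222]
17 [0.02, 0.041] [0.043, 0.081] [0.069, 0.119] [0.097, 0.156] [0.128, 0.19]
18 [0.033, 0.032] [0.068, 0.062] [0.106, 0.089] [0.145, 0.113] [0.185, 0.135]
```

The touch is light at about 6.5 N. Starting the trace, 20° per call.

Request:
arm_command(targets=[0,0,0,0.033,0.032,0,-1,0,0,0,0.068,0.062,0,-1,0,0,0,0.106,0.089,0,-1,0,0,0,0.145,0.113,0,-1,0,0,0,0.185,0.135,0,-1])

```text
t: 6.12
tool_pos: [647.3, -167.6, 162.2]
tool_rot: [0.707, 0.707, -0.0, 0.002]
contact_force: [-2.2, -4.2, 5.1]
width: 0.4
grip_force: 3.0
```

Request:
arm_command(targets=[0,0,0,0.042,0.019,0,-1,0,0,0,0.085,0.034,0,-1,0,0,0,0.13,0.047,0,-1,0,0,0,0.175,0.057,0,-1,0,0,0,0.22,0.063,0,-1])

```text
t: 6.75
tool_pos: [657.5, -134.7, 162.5]
tool_rot: [0.707, 0.707, 0.0, 0.002]
contact_force: [-0.2, -4.2, 6.4]
width: 0.4
grip_force: 2.9
```

```bash
python3 - <<'E'
from workcell import env
from h import *
for n in("wrist","scene","top"):
    c=env.camera(n);x=rim(c,135,150);print(n,x[0],x[1],x[2],np.median(x[3]))
o=env.observe();print(o["tool_pos"],o["contact_force"])
E
```

```text
wrist [ 566.49469979 -122.53659792] 92.55453839325067 18 142.77056611443308
scene [ 562.21572034 -124.87385417] 100.40753478734119 24 143.98961569971513
top [ 556.38395578 -122.77504838] 98.07411447034208 19 142.1711343990144
[ 657.6198998  -133.88544238  162.56297085] [ 0.16753114 -2.05920051  5.82227345]
```

The base has not shifted: the top fit is unchanged. Continuing.

Request:
arm_command(targets=[0,0,0,0.046,0.003,0,-1,0,0,0,0.092,0.003,0,-1,0,0,0,0.138,0,0,-1,0,0,0,0.184,-0.006,0,-1,0,0,0,0.229,-0.016,0,-1])

```text
t: 7.52
tool_pos: [655.8, -100.3, 162.8]
tool_rot: [0.707, 0.707, 0.001, 0.003]
contact_force: [0.8, -3.5, 5.3]
width: 0.6
grip_force: 2.8
```

Request:
arm_command(targets=[0,0,0,0.044,-0.013,0,-1,0,0,0,0.088,-0.028,0,-1,0,0,0,0.13,-0.047,0,-1,0,0,0,0.17,-0.069,0,-1,0,0,0,0.209,-0.093,0,-1])

```text
t: 8.15
tool_pos: [642.3, -68.5, 163.0]
tool_rot: [0.707, 0.707, 0.001, 0.003]
contact_force: [2.2, -3.7, 5.0]
width: 0.2
grip_force: 2.7
```

Request:
arm_command(targets=[0,0,0,0.037,-0.027,0,-1,0,0,0,0.073,-0.057,0,-1,0,0,0,0.106,-0.089,0,-1,0,0,0,0.137,-0.123,0,-1,0,0,0,0.165,-0.159,0,-1])

```text
t: 8.78
tool_pos: [618.9, -43.4, 163.1]
tool_rot: [0.707, 0.707, 0.002, 0.003]
contact_force: [4.0, -3.6, 5.5]
width: 0.3
grip_force: 2.7
```

```bash
python3 - <<'E'
from workcell import env
from h import *
c=env.camera("top");x=rim(c,135,150);print(x[0],x[1],x[2],np.median(x[3]))
P=pts(c);t=(P[...,2]>122)&(P[...,2]<135)&(c["img"].sum(-1)<140)&(P[...,0]>625)&(P[...,0]<680)&(P[...,1]<-195)&(P[...,1]>-245)
q=P[t].mean(0);o=dict(np.load("pics/top.npz"));P=pts(o);t2=(P[...,2]>122)&(P[...,2]<135)&(o["img"].sum(-1)<140)&(P[...,0]>625)&(P[...,0]<680)&(P[...,1]<-195)&(P[...,1]>-245)
p=P[t2].mean(0);print(q,t.sum(),p,t2.sum(),np.degrees(np.arctan2(p[1]+122.8,p[0]-556.3)))
o=env.observe();print(o["tool_pos"],o["contact_force"])
E
```

```text
[ 550.50266507 -127.62532571] 100.31400940371431 8 142.63537755744971
[ 633.86435568 -230.18222846  127.30704865] 23 [ 649.88473263 -218.49051473  129.18944266] 268 -45.63741799866413
[618.19715591 -42.96179677 163.03552233] [ 1.21626374 -1.95184916  5.32607784]
```

Still in contact, but the tool has crept up about 1 mm. I'll add a little downward shift.

Request:
arm_command(targets=[0,0,0,0.025,-0.039,0.003,-1,0,0,0,0.048,-0.079,0.006,-1,0,0,0,0.068,-0.121,0.008,-1,0,0,0,0.085,-0.165,0.009,-1,0,0,0,0.098,-0.21,0.01,-1])

```text
t: 9.45
tool_pos: [588.2, -28.5, 162.2]
tool_rot: [0.707, 0.707, 0.003, 0.004]
contact_force: [4.0, -2.6, 6.9]
width: 0.3
grip_force: 3.2
```

Request:
arm_command(targets=[0,0,0,0.011,-0.045,0,-1,0,0,0,0.019,-0.09,0.001,-1,0,0,0,0.024,-0.136,0.001,-1,0,0,0,0.026,-0.182,0.002,-1,0,0,0,0.024,-0.228,0.002,-1])

```text
t: 10.07
tool_pos: [554.3, -24.5, 162.0]
tool_rot: [0.707, 0.707, 0.003, 0.004]
contact_force: [4.6, -0.2, 6.5]
width: 0.3
grip_force: 3.3
```

Request:
arm_command(targets=[0,0,0,-0.005,-0.046,0,-1,0,0,0,-0.013,-0.091,0.001,-1,0,0,0,-0.024,-0.136,0.001,-1,0,0,0,-0.038,-0.18,0.002,-1,0,0,0,-0.055,-0.222,0.002,-1])

```text
t: 10.7
tool_pos: [521.0, -32.5, 161.6]
tool_rot: [0.707, 0.707, 0.004, 0.004]
contact_force: [5.1, 1.4, 6.9]
width: 0.3
grip_force: 3.4
```

```bash
python3 - <<'E'
from workcell import env
from h import *
p=[]
for n in("wrist","top","scene"):
    c=env.camera(n);x=rim(c,135,150);print(n,x[0],x[1],x[2],np.median(x[3]))
    o=env.observe();p.append(np.r_[o["tool_pos"],o["contact_force"]])
q=np.mean(p,0);print(q.round(2),"r,ang",np.hypot(q[0]-558,q[1]+122.7),np.degrees(np.arctan2(q[1]+122.7,q[0]-558)))
E
```

```text
wrist [ 553.11789173 -124.21751498] 101.36648225447001 13 141.74613392736333
top [ 556.56698455 -123.52273263] 98.9956821019956 22 141.20462057409273
scene [ 560.84442016 -122.93684214] 97.82440686574472 35 142.97046377732812
[ 5.2026e+02 -3.2720e+01  1.6144e+02  3.2500e+00  3.7000e-01  6.8400e+00] r,ang 97.57616405920157 112.75377849619174
```

Request:
arm_command(targets=[0,0,0,-0.02,-0.043,0,-1,0,0,0,-0.043,-0.085,0,-1,0,0,0,-0.069,-0.124,0,-1,0,0,0,-0.097,-0.162,0,-1,0,0,0,-0.128,-0.197,0,-1])

```text
t: 11.48
tool_pos: [491.1, -51.4, 161.4]
tool_rot: [0.707, 0.707, 0.003, 0.003]
contact_force: [4.1, 3.6, 6.1]
width: 0.5
grip_force: 3.5
```

Request:
arm_command(targets=[0,0,0,-0.033,-0.032,0,-1,0,0,0,-0.068,-0.062,0,-1,0,0,0,-0.106,-0.089,0,-1,0,0,0,-0.145,-0.113,0,-1,0,0,0,-0.185,-0.135,0,-1])

```text
t: 12.1
tool_pos: [470.1, -78.9, 160.9]
tool_rot: [0.707, 0.707, 0.003, 0.002]
contact_force: [2.6, 4.6, 7.7]
width: 0.4
grip_force: 3.7
```

Request:
arm_command(targets=[0,0,0,-0.042,-0.019,0,-1,0,0,0,-0.085,-0.034,0,-1,0,0,0,-0.13,-0.047,0,-1,0,0,0,-0.175,-0.057,0,-1,0,0,0,-0.22,-0.063,0,-1])

```text
t: 12.72
tool_pos: [459.5, -111.6, 160.3]
tool_rot: [0.707, 0.707, 0.002, 0.001]
contact_force: [1.1, 5.8, 8.0]
width: 0.6
grip_force: 3.9
```

```bash
cat > chk.py <<'E'
from workcell import env
from h import *
p=[]
for n in("top","scene"):
    c=env.camera(n);x=rim(c,135,150);print(n,x[0],x[1],x[2],np.median(x[3]))
    o=env.observe();p.append(np.r_[o["tool_pos"],o["contact_force"]])
q=np.mean(p,0);print(q.round(2),"r,ang",np.hypot(q[0]-558,q[1]+122.7),np.degrees(np.arctan2(q[1]+122.7,q[0]-558)),o["tool_rot"],o["qpos"].round(2))
E
python3 chk.py
```

```text
top [ 555.92292168 -122.88903474] 98.48412061872693 27 140.0811832174689
scene [ 560.70891423 -122.18758337] 98.16030713877305 36 141.95201592812697
[ 459.42 -112.25  160.3     0.53    3.42    7.85] r,ang 99.13520720125763 173.9500457893084 [0.70733184 0.70687837 0.0018209  0.00114768] [-0.29 -0.04  2.13  0.    1.05 -0.29]
```

Request:
arm_command(targets=[0,0,0,-0.046,-0.003,-0.001,-1,0,0,0,-0.092,-0.003,-0.002,-1,0,0,0,-0.138,0,-0.003,-1,0,0,0,-0.184,0.006,-0.004,-1,0,0,0,-0.229,0.016,-0.005,-1])

```text
t: 13.45
tool_pos: [460.8, -145.9, 160.4]
tool_rot: [0.707, 0.707, 0.001, -0.0]
contact_force: [-1.5, 5.7, 7.6]
width: 0.5
grip_force: 3.7
```

Request:
arm_command(targets=[0,0,0,-0.044,0.013,-0.001,-1,0,0,0,-0.088,0.028,-0.002,-1,0,0,0,-0.13,0.047,-0.003,-1,0,0,0,-0.17,0.069,-0.003,-1,0,0,0,-0.209,0.093,-0.003,-1])

```text
t: 14.08
tool_pos: [473.9, -177.3, 160.5]
tool_rot: [0.707, 0.707, 0.001, -0.001]
contact_force: [-3.8, 5.0, 7.3]
width: 0.2
grip_force: 3.8
```

Request:
arm_command(targets=[0,0,0,-0.037,0.027,0,-1,0,0,0,-0.073,0.057,0,-1,0,0,0,-0.106,0.089,0,-1,0,0,0,-0.137,0.123,0,-1,0,0,0,-0.165,0.159,0,-1])

```text
t: 14.7
tool_pos: [497.3, -202.2, 160.3]
tool_rot: [0.707, 0.707, -0.0, -0.001]
contact_force: [-4.4, 4.3, 8.1]
width: 0.5
grip_force: 3.9
```

```bash
python3 chk.py
```

```text
top [ 556.25829782 -123.54125895] 98.69694473973473 31 140.09642203696646
scene [ 560.27671892 -122.03336465] 98.24975851168402 36 142.0559701418699
[ 497.98 -202.79  160.47   -3.41    2.55    7.36] r,ang 100.07952806676097 -126.8494890473091 [ 7.07046129e-01  7.07167293e-01  4.99263651e-05 -4.34238365e-04] [-0.43  0.09  2.    0.    1.06 -0.43]
```

Request:
arm_command(targets=[0,0,0,-0.025,0.039,-0.001,-1,0,0,0,-0.047,0.079,-0.002,-1,0,0,0,-0.066,0.121,-0.003,-1,0,0,0,-0.083,0.165,-0.003,-1,0,0,0,-0.096,0.209,-0.003,-1])

```text
t: 15.42
tool_pos: [528.4, -217.1, 160.8]
tool_rot: [0.707, 0.707, -0.001, -0.001]
contact_force: [-6.3, 2.0, 7.5]
width: 0.5
grip_force: 3.7
```

Request:
arm_command(targets=[0,0,0,-0.011,0.045,0,-1,0,0,0,-0.019,0.09,0,-1,0,0,0,-0.024,0.136,0,-1,0,0,0,-0.026,0.182,0,-1,0,0,0,-0.024,0.228,0,-1])

```text
t: 16.05
tool_pos: [562.7, -221.2, 160.9]
tool_rot: [0.707, 0.707, -0.001, -0.001]
contact_force: [-4.5, -0.5, 7.4]
width: 0.2
grip_force: 3.6
```

Request:
arm_command(targets=[0,0,0,0.005,0.046,0,-1,0,0,0,0.013,0.091,0,-1,0,0,0,0.024,0.136,0,-1,0,0,0,0.038,0.18,0,-1,0,0,0,0.055,0.222,0,-1])

```text
t: 16.68
tool_pos: [596.4, -213.5, 161.2]
tool_rot: [0.707, 0.707, -0.001, 0.0]
contact_force: [-4.2, -2.1, 7.4]
width: 0.3
grip_force: 3.4
```

```bash
python3 chk.py
```

```text
top [ 556.08383174 -122.40818107] 98.17262250598158 32 140.84945413931095
scene [ 560.37888002 -121.84812068] 98.13658174520802 34 142.78189162014007
[ 5.9709e+02 -2.1318e+02  1.6131e+02 -3.1500e+00 -4.4000e-01  7.0600e+00] r,ang 98.56306327385076 -66.6324461536712 [ 7.06856109e-01  7.07357065e-01 -3.96299221e-04  5.15430768e-04] [-0.38  0.26  1.79 -0.    1.09 -0.38]
```

Request:
arm_command(targets=[0,0,0,0.02,0.041,0,-1,0,0,0,0.043,0.081,0,-1,0,0,0,0.069,0.119,0,-1,0,0,0,0.097,0.156,0,-1,0,0,0,0.128,0.19,0,-1])

```text
t: 17.4
tool_pos: [625.4, -194.8, 161.5]
tool_rot: [0.707, 0.707, -0.001, 0.001]
contact_force: [-3.6, -3.4, 6.0]
width: 0.4
grip_force: 3.3
```

Request:
arm_command(targets=[0,0,0,0.02,0.02,0,-1,0,0,0,0.03,0.029,0,-1,0,0,0,0.03,0.029,0,-1])

```text
t: 17.77
tool_pos: [630.0, -190.2, 161.7]
tool_rot: [0.707, 0.707, -0.0, 0.001]
contact_force: [-1.9, -2.9, 6.6]
width: 0.5
grip_force: 3.3
```

Request:
arm_command(targets=[0,0,0,0,0,-0.02,-1,0,0,0,0,0,-0.08,-1,0,0,0,0,0,-0.3,-1,0,0,0,0,0,-0.6,-1,0,0,0,0,0,-0.9,-1])

```text
t: 18.4
tool_pos: [629.3, -188.2, 295.7]
tool_rot: [0.707, 0.707, 0.0, -0.001]
contact_force: [0.6, -0.1, -0.3]
width: 0.7
grip_force: 0.0
```

```bash
python3 chk.py; python3 - <<'E'
from workcell import env
import cv2
c=env.camera("top");cv2.imwrite("pics/top9.png",c["img"][...,::-1])
E
```

```text
top [ 556.10460212 -122.72600299] 97.2916012179756 36 143.69550904089633
scene [ 560.84644285 -122.0716269 ] 97.66630033948232 36 145.50108521012282
[ 6.3237e+02 -1.8926e+02  3.0317e+02  7.9000e-01 -2.0000e-01  2.4000e+00] r,ang 99.80634878973352 -41.82936713047335 [0.7069028  0.70728913 0.00278337 0.00477247] [-0.33  0.21  1.59  0.    1.33 -0.33]
```

View pics/top9.png

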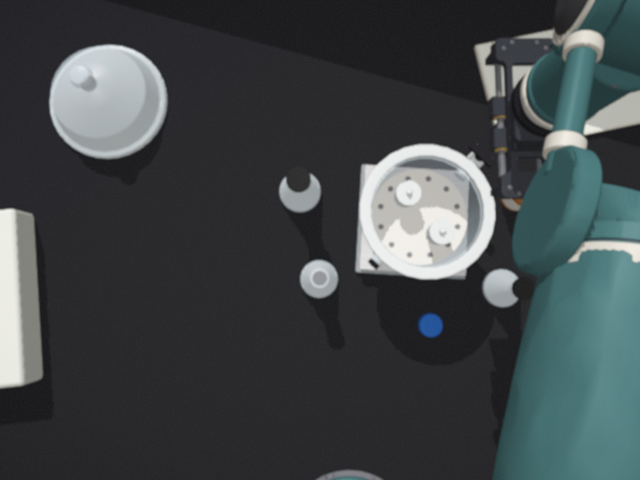

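The rim, tap (477,158), bung (373,263), bottles and flasks are where they were, and the fingers are clear. The base has sprung back, with the rim top at 143.7 in the top view as at the start.

```bash
python3 -c "
from workcell import env
print(env.finish_job())"
```

```text
the job is handed in; nothing more can be done
None
```

The closed fingertips traced the full rim anticlockwise from above the tap back to the start at about 5–8 N, then lifted clear; the base and the items I could see in the final view had not moved, and the job is handed in (no verdict was returned).

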